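# Release the latched drip tray of the skewer caddy with a dowel

### The arm

A 6-joint arm with a two-finger parallel gripper is mounted at the origin on the work surface. World frame = base frame: x ahead of the robot, y to its left, z up, the work surface at z = 0. Lengths are in m, angles in rad, forces in N, time in s.
With the tool pointing down it reaches from about 0.25 to 0.8 m from the base axis. Payload 8.5 kg.
Tool frame: the origin (TCP) lies midway between the tips of the shut fingers; the grasp point (between the pads) lies 19 mm behind it; z points along the fingers, y is the direction in which the jaws open and shut (so a half turn about z gives the same grasp; the last joint's range is limited). The gripper opens to 85 mm and grips with 20 to 120 N. Pads are 22 mm wide; open, the fingers measure 114 mm over their backs; the gripper's body (76 mm by 85 mm) begins 54 mm behind the grasp point. The pads swing forward as they close: fully open they stand 13 mm farther back than shut.
Start: joints at [-1.344, 0.238, -0.013, 1.319, 0, 1.571], TCP at [0.118, -0.512, 0.231] pointing down, gripper open.
Joint ranges: [-2.66, 2.66], [-1.03, 1.9], [-1.14, 1.46], [-1.82, 2.27], [-1.45, 1.34], [-3.14, 3.14]. Speed limits (rad/s): [2.22, 2.22, 2.79, 3.14, 3.14, 3.14].

### API

Orientations are given as [roll, pitch, yaw] about the fixed x, y, z axes, in that order (R = Rz(yaw) Ry(pitch) Rx(roll)).
In Python, from rig import bot gives the robot as it stands. The module is installed in compiled form; this text tells all that it offers.
- The arm moves only by the tool arm_command, never from a script. Its argument "steps" is a list of rows, each a list of 2 entries, a list of its own where there are three numbers: the shift along the tool's x, y, z in mm, then the turn about the tool's z in degrees. A call has 1 to 20 rows; each row shifts and turns the commanded pose from where the row before left it, along the tool's axes as they then stand; what a row does not reach is not made up. A row lasts 1/10 s, in which the tool goes at most 50 mm and 8.59 degrees, less where a joint would pass 70% of its speed; a pose out of reach is approached as far as the arm can. A call with a gripper value outside its range is refused whole. "jaw" is the closure in counts, from 0 (fully open) to 255 (shut), set as the call begins (left out, the last holds). The fingers move at their own pace and stop on an object; "grip_force" is the grip in N (left out, the last holds). Time passes only in rows, so rows that do not move let the fingers close. It gives the time, the measured TCP pose, the force and the opening at its end, in the units of the state.
- bot.observe(): the state, without advancing time (a new reading comes with each control period).
- bot.grab_frame(name): name is "scene" or "top" or "wrist"; returns the picture (384x512x3 uint8, red, green, blue); there is no depth.
- bot.camera_info(name): a dict with "camera_matrix" (3x3 intrinsics, pixels), "rvec" (rotation vector, rad) and "tvec" (3), from world to camera coordinates, as OpenCV has them. Camera axes: x right, y down, z forward; pixel columns grow to the right and rows downward; lengths in m; the calibration is good to about 2 mm. A picture is of the moment at which its call begins: read the wrist's pose just before it. camera_info takes no time and is no camera call; for the wrist camera it gives the pose at the moment of the call.
- bot.finish_job(): hands the job in, once; it reports no verdict.
Trained networks look in the newest picture that a camera, given by its name, has taken for a name from the list of things; names that differ only in an ending like _2 or _b are one class to them, and where a whole thing is asked for, a point or a joint stands for the part that bears it (a point fixed in the world has none). Each returns a list of dicts, best first, with "score" (0 to 1); they miss things now and then, are a little off and sometimes report something else, mostly with a low value. They report only what shows in the picture. A call takes as long as a camera call. They do not tell look-alikes from the thing itself.
- bot.spot_in(query, camera): "position" ([x, y, z] in m, in world coordinates, good to about 4 mm: the middle of the surface that is visible of it).
- bot.spot_point(query, camera): "position" ([x, y, z] in m, in world coordinates, good to about 4 mm: a listed point, or the origin of a listed thing).
The state is a dict: "time_s": time; "joint_pos": joint angles; "joint_velocities": joint speeds; "joint_torque": joint torques, N m; "tcp_pos": TCP position; "eef_rot": TCP orientation; "force": force on the tool from outside, world axes, zero at the start; "wrist_torque": the same for the moment, N m; "gripper_width": finger opening in m.
Only numpy, scipy, OpenCV 4.12 (cv2) and the standard library are available. Lean on these libraries where they do the work, as an engineer would, in place of code of your own. Each camera call takes 0.05 s, during which the arm holds its last target.

### The job

Open the caddy's drip tray so that it can be emptied: take the wooden dowel out of its stand, push it down through the round hole in the caddy's rear deck to press in the spring latch, so that the tray pops out a little. Stand the dowel back in its stand, and draw the tray by its handle all the way out to its stop. Leave the skewers lying across the caddy and everything else where it is.

Things in the scene. Friction and masses are not known exactly. Their poses are not given: they have to be found in the camera images.
- caddy: Black plastic caddy fixed to the ledge, 170 mm deep (x) by 170 mm wide (y), 80 mm high. Origin: centre of its underside; +x points to its back, +z up. The tray leaves it towards its -x. Its front half is open above, bridged by three skewers; its rear half, from x = +10 to +85 mm, is a closed flat deck, 8 mm thick, with its top 80 mm up and one steel-rimmed hole in it.
- release_hole (a point): Centre of the round hole in the rear deck, at the deck's top face (80 mm up, 47.5 mm behind the caddy's origin, midway across). The hole is vertical, 24 mm wide, slightly chamfered. Axes as the caddy's.
- latch (a joint): Spring latch under the hole, a steel plunger with a round flat head: 0 at rest, grows to 0.012 m as it is pressed straight down. It lets go of the tray at about 0.008 m and springs back up when released. It takes about 3 N to start and 6 N at the bottom of its travel, where it stops hard.
- latch_top (a point): Centre of the top face of the latch's head, 28 mm across, straight below the hole: 18 mm below the deck's top when at rest, 30 mm when fully pressed.
- tray (a joint): Dark steel drip tray sliding straight out along the caddy's -x: 0 is shut (latched), 0.075 m is fully out at its stop. When the latch lets go, a spring pushes it out to about 0.03 m within half a second; from there it slides with about 1 N of drag and stays where it is left. While latched it cannot be pulled out.
- tray_handle (a point): Centre of the tray's handle, a level steel bar along the caddy's y, 100 mm long, 10 mm thick (x), 14 mm high; its centre is 52 mm above the ledge and 33 mm in front of the tray's front panel, held by two posts 40 mm either side of its middle. The panel's top is 61 mm up. The bar can be pinched from above across its 10 mm. Moves with the tray; axes as the caddy's.
- dowel: Round wooden dowel, 16 mm in diameter, 160 mm long, about 35 g, standing upright in its stand; origin: centre of its lower end, z along the dowel to its upper end. It stands loose, up to 4 mm off the middle of the stand's hole.
- stand: Dark wooden block fixed to the ledge, 75 by 75 mm, 55 mm high, left or right of the caddy, with one upright round hole in the middle of its top, 24 mm wide, chamfered by 4 mm at the mouth, 45 mm deep (the hole's floor is 10 mm above the ledge). Origin: centre of its underside, z up. The dowel belongs in it.
- skewer0: The front one of three flat steel skewers lying loose across the caddy's front half, side by side, 26 mm apart, each 190 mm long, 6 mm wide, 4 mm thick, with a 20 mm disc at its +y end; its underside lies 72 mm above the ledge. Origin: middle of its underside. To be left in place.
- skewer1: The middle one of three flat steel skewers lying loose across the caddy's front half, side by side, 26 mm apart, each 190 mm long, 6 mm wide, 4 mm thick, with a 20 mm disc at its +y end; its underside lies 72 mm above the ledge. Origin: middle of its underside. To be left in place.
- skewer2: The rear one of three flat steel skewers lying loose across the caddy's front half, side by side, 26 mm apart, each 190 mm long, 6 mm wide, 4 mm thick, with a 20 mm disc at its +y end; its underside lies 72 mm above the ledge. Origin: middle of its underside. To be left in place.
- jar: Squat glass spice jar with a steel cap, 68 mm in diameter, 75 mm high, loose, on the side of the caddy away from the stand; origin: centre of its underside. To be left alone.
- fork: Steel meat fork lying flat, 270 mm long, loose, right of the caddy; origin near its middle, tines towards its +x. To be left alone.
- spatula: Green hard silicone spatula lying flat, 235 mm long, loose, left of the caddy; origin near its middle, blade towards its +x. To be left alone.
- brush: Basting brush, 180 mm long, lying loose far to the right; origin near its middle. To be left alone.
- mill: Turned wooden pepper mill, 52 mm in diameter, 120 mm high, standing loose far to the left; origin: centre of its underside. To be left alone.
There are look-alikes about, which are no part of the job. Of the things like the stand, leave any that is blue, orange or red; of the rest the smaller one is meant.

How it is judged:
By the outcome, as a careful person would: the job done as asked, in the order asked, and still so for the second after the job is handed in, with the robot touching nothing.
It also fails if it takes over 61 s, if anything falls off the work surface, if the arm or the gripper's body presses on something with over 40 N, if the wrist force passes 120 N, or if a joint passes its speed limit or range.

## Working session

There is one attempt and no reset: what is moved stays moved. The work goes in short steps, Python scripts to look and compute and a tool call to move; the robot and the scene stay as the last step left them, time stands still between calls to the robot, and variables do not carry over. Pictures are saved under pics/ and viewed, and the job is handed in when it is done.

Besides the shell and the picture viewer there is one more tool, called after "Emit:" as name(argument=value, ...) on one line, values as JSON. arm_command: Moves the arm, as the interface text tells. Its arguments: {"type":"object","properties":{"steps":{"type":"array"},"jaw":{"type":"number"},"grip_force":{"type":"number"}},"required":["steps"]}

```bash
mkdir -p pics; python3 - <<'E'
from rig import bot
import cv2
s=bot.observe(); print(s)
for n in ["scene","top"]:
    im=bot.grab_frame(n); cv2.imwrite(f"pics/{n}0.png",im[:,:,::-1])
    for q in ["caddy","stand","dowel","jar"]:
        print(n,q,[( [round(v,4) for v in d["position"]],round(d["score"],2)) for d in bot.spot_point(q,n)])
    for q in ["release_hole","tray_handle"]:
        print(n,q,[( [round(v,4) for v in d["position"]],round(d["score"],2)) for d in bot.spot_point(q,n)])
print(bot.observe()["time_s"])
E
```

```text
{'time_s': 0.0, 'joint_pos': array([-1.34399613e+00,  2.38762964e-01, -1.42749918e-02,  1.31918063e+00,
        4.14020916e-05,  1.57081444e+00]), 'joint_velocities': array([ 0.00089692, -0.00024056, -0.00032912, -0.00176967, -0.00021472,
        0.00114646]), 'joint_torque': array([-2.10503138e-03, -5.38774645e+01,  3.46443129e+01,  1.83151133e-02,
       -1.52400694e-04, -2.78193357e-05]), 'tcp_pos': array([ 0.11797015, -0.51114434,  0.23067889]), 'eef_rot': array([-3.14017039e+00, -4.13762886e-05,  2.26782028e-01]), 'force': array([-0.05225982, -0.5608981 ,  0.06359788]), 'wrist_torque': array([-0.00147461,  0.03845252,  0.02118454]), 'gripper_width': 0.08510035931067376}
scene caddy [([0.6398, 0.0172, -0.0023], 0.79)]
scene stand [([0.3647, 0.4897, -0.0032], 0.85), ([0.3194, 0.3367, 0.0014], 0.65), ([0.4755, 0.2922, -0.0008], 0.64), ([0.6266, 0.2684, 0.0024], 0.62), ([0.4399, 0.1594, 0.0002], 0.57)]
scene dowel [([0.4751, 0.2924, 0.0109], 0.69)]
scene jar [([0.4493, -0.3405, -0.0031], 0.7), ([0.6306, 0.0231, 0.0723], 0.29)]
scene release_hole [([0.6879, 0.0324, 0.082], 0.55)]
scene tray_handle [([0.519, 0.0064, 0.0475], 0.59)]
top caddy [([0.6416, 0.0215, -0.0003], 0.8), ([0.45, -0.3393, 0.0032], 0.54)]
top stand [([0.6265, 0.2631, -0.0021], 0.84), ([0.4479, 0.1703, 0.0012], 0.84), ([0.3604, 0.4912, -0.0038], 0.82), ([0.471, 0.2965, 0.0018], 0.76), ([0.3197, 0.3359, 0.0011], 0.74)]
top dowel [([0.4698, 0.2958, 0.0068], 0.5)]
top jar [([0.4477, -0.338, -0.0008], 0.79)]
top release_hole [([0.684, 0.0323, 0.0787], 0.62)]
top tray_handle [([0.5199, -0.0011, 0.0518], 0.93), ([0.3388, -0.515, 0.0011], 0.29)]
0.7
```

View pics/scene0.png

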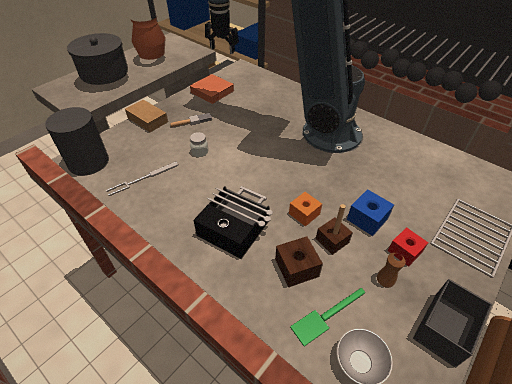

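View pics/top0.png

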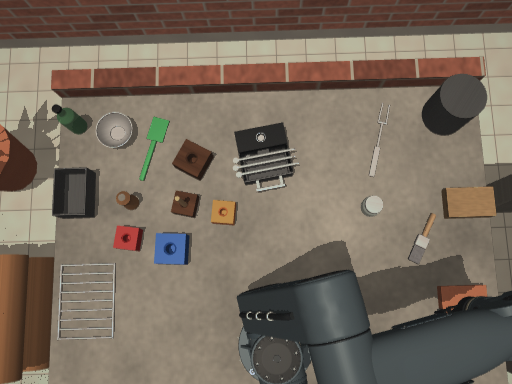

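The scene shows the caddy with its hole at about (224,223) and handle at (250,195). The dowel stands in the small dark-brown block at (335,235), and the larger brown block at (299,260) is the look-alike. The networks agree: stand at about (0.473, 0.294), hole at about (0.686, 0.032).

```bash
cat > h.py <<'E'
import numpy as np, cv2
from rig import bot
from scipy.spatial.transform import Rotation as Ro
def cam(n):
    c=bot.camera_info(n); K=np.array(c["camera_matrix"],float); return K,np.array(c["rvec"],float).ravel(),np.array(c["tvec"],float).ravel()
def proj(n,P):
    K,r,t=cam(n); return cv2.projectPoints(np.atleast_2d(np.array(P,float)),r,t,K,None)[0][:,0]
def back(K,r,t,uv,z):
    R=cv2.Rodrigues(r)[0]; o=-R.T@t; d=R.T@np.linalg.inv(K)@np.array([uv[0],uv[1],1.]); return o+d*(z-o[2])/d[2]
def rel(target, s=None):
    s=s or bot.observe(); R=Ro.from_euler('xyz',s["eef_rot"]).as_matrix()
    return R.T@(np.array(target)-s["tcp_pos"])*1000
E
python3 - <<'E'
from h import *
for n in ["scene","top","wrist"]:
    K,r,t=cam(n); R=cv2.Rodrigues(r)[0]; print(n,K.round(1).tolist(),"pos",(-R.T@t).round(3),"fwd",R[2].round(3),"right",R[0].round(3))
s=bot.observe(); print(Ro.from_euler('xyz',s["eef_rot"]).as_matrix().round(3), s["tcp_pos"])
# crops
for n,(x,y) in {"top":(255,155),"scene":(230,215)}.items():
    im=cv2.imread(f"pics/{n}0.png"); c=im[y-50:y+50,x-65:x+65]; cv2.imwrite(f"pics/{n}0c.png",cv2.resize(c,None,fx=6,fy=6,interpolation=cv2.INTER_CUBIC))
E
```

```text
scene [[348.2, 0.0, 258.4], [0.0, 348.2, 190.5], [0.0, 0.0, 1.0]] pos [1.119 0.522 0.912] fwd [-0.527 -0.437 -0.729] right [-0.644  0.765  0.007]
top [[499.5, 0.0, 266.5], [0.0, 499.5, 184.3], [0.0, 0.0, 1.0]] pos [0.22  0.006 1.717] fwd [ 0.181  0.005 -0.983] right [-0.029 -1.    -0.01 ]
wrist [[323.3, 0.0, 253.4], [0.0, 323.3, 195.0], [0.0, 0.0, 1.0]] pos [ 0.196 -0.494  0.373] fwd [-0.304 -0.07  -0.95 ] right [ 0.224 -0.975  0.   ]
[[ 0.974  0.225 -0.   ]
 [ 0.225 -0.974  0.   ]
 [-0.    -0.    -1.   ]] [ 0.11803132 -0.51153106  0.23129243]
```

Emit:
arm_command(steps=[[[30, -22, -5], 0], [[30, -22, -5], 0], [[30, -22, -5], 0], [[30, -22, -5], 0], [[30, -22, -5], 0], [[30, -22, -5], 0], [[30, -22, -5], 0], [[30, -22, -5], 0], [[30, -22, -5], 0], [[30, -22, -5], 0], [[30, -22, -5], 0], [[30, -22, -5], 0], [[30, -22, -5], 0], [[30, -22, -5], 0], [[30, -22, -5], 0], [[30, -22, -5], 0], [[30, -22, -5], 0], [[30, -22, -5], 0]])

```text
time_s: 2.5
tcp_pos: [0.556, -0.0028, 0.3216]
eef_rot: [3.142, -0.0, 0.227]
force: [0.3, -0.5, -0.1]
gripper_width: 0.0849
```

```bash
python3 - <<'E'
from h import *
s=bot.observe(); print(s["time_s"],s["tcp_pos"],s["eef_rot"])
K,r,t=cam("wrist"); im=bot.grab_frame("wrist"); cv2.imwrite("pics/w1.png",im[:,:,::-1]); np.savez("w1.npz",K=K,r=r,t=t)
for q in ["release_hole","tray_handle","caddy","latch_top"]:
    d=bot.spot_point(q,"wrist"); print(q,[(np.round(x["position"],4).tolist(),round(x["score"],2),proj("wrist",x["position"]).round().tolist()) for x in d])
E
```

```text
2.5 [ 0.55600388 -0.00284405  0.32158476] [ 3.14155207e+00 -2.53952203e-04  2.26990185e-01]
release_hole [([0.6848, 0.0292, 0.0813], 0.74, [[252.0, 39.0]])]
tray_handle [([0.5211, 0.0007, 0.0524], 0.84, [[244.0, 180.0]]), ([0.5816, 0.0071, 0.0704], 0.3, [[250.0, 135.0]])]
caddy [([0.6426, 0.0212, 0.0025], 0.96, [[250.0, 80.0]]), ([0.5982, 0.0193, 0.0698], 0.49, [[242.0, 118.0]])]
latch_top [([0.6855, 0.0329, 0.0592], 0.69, [[247.0, 37.0]])]
```

View pics/w1.png

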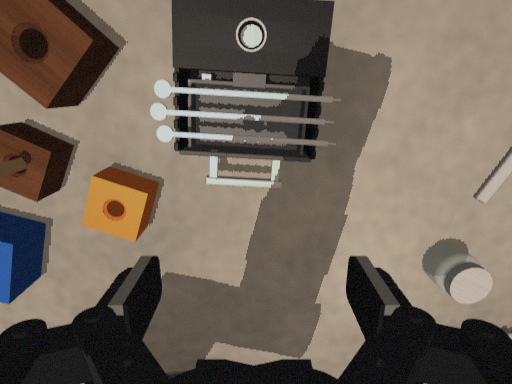

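```bash
python3 - <<'E'
from h import *
im=cv2.imread("pics/w1.png"); d=np.load("w1.npz"); K,r,t=d["K"],d["r"],d["t"]
g=cv2.cvtColor(im,cv2.COLOR_BGR2GRAY)
m=(g[8:65,225:280]>110).astype(np.uint8)
cs,_=cv2.findContours(m,cv2.RETR_CCOMP,cv2.CHAIN_APPROX_NONE)
for c in cs:
    if len(c)>20:
        e=cv2.fitEllipse(c); uv=(e[0][0]+225,e[0][1]+8); print(uv,e[1],back(K,r,t,uv,.08).round(4))
# handle ends, deck corners
for n,uv,z in [("hL",(208,181),.059),("hR",(280,184),.059),("dFL",(173,67),.08),("dFR",(327,76),.08),("dBL",(173,0),.08)]:
    print(n,back(K,r,t,uv,z).round(4))
A=cv2.resize(im[0:200,130:400],None,fx=3,fy=3,interpolation=cv2.INTER_CUBIC); cv2.imwrite("pics/w1c.png",A[:600,:800])
E
```

```text
(251.1573257446289, 35.520164489746094) (20.432104110717773, 22.755428314208984) [0.6867 0.029  0.08  ]
(250.8513298034668, 34.342451095581055) (30.293621063232422, 34.082923889160156) [0.6877 0.0295 0.08  ]
(250.74838829040527, 34.47262382507324) (27.063425064086914, 29.348114013671875) [0.6876 0.0296 0.08  ]
hL [0.5103 0.0463 0.059 ]
hR [ 0.5273 -0.0457  0.059 ]
dFL [0.6366 0.106  0.08  ]
dFR [ 0.6658 -0.0624  0.08  ]
dBL [0.7011 0.1157 0.08  ]
```

View pics/w1c.png

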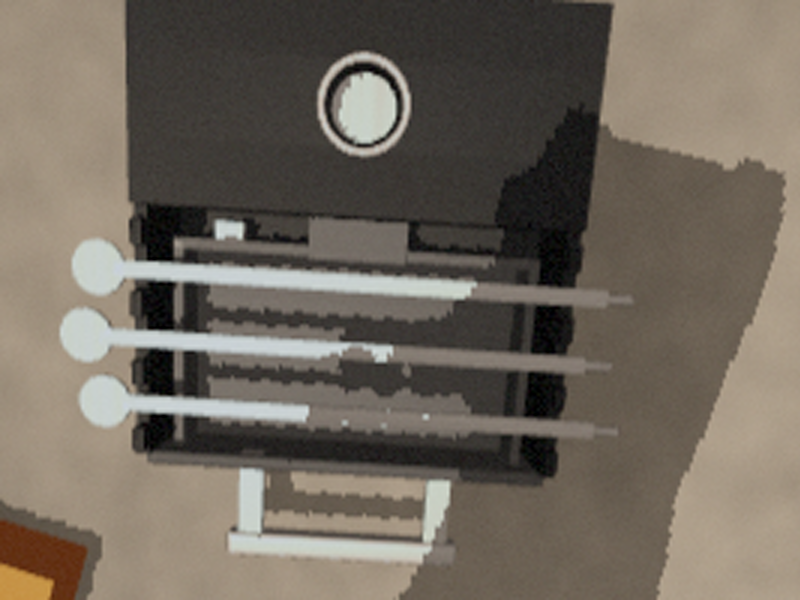

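Emit:
arm_command(steps=[[[-11, -39, 5], 0], [[-11, -39, 5], 0], [[-11, -39, 5], 0], [[-11, -39, 5], 0], [[-11, -39, 5], 0], [[-11, -39, 5], 0], [[-11, -39, 5], 0], [[-11, -39, 5], 0], [[0, 0, 0], 0]])

```text
time_s: 3.65
tcp_pos: [0.4179, 0.1828, 0.2872]
eef_rot: [-3.061, 0.001, 0.359]
force: [0.2, 0.3, -0.2]
gripper_width: 0.0852
```

```bash
python3 - <<'E'
from h import *
s=bot.observe(); print(s["time_s"],s["tcp_pos"],s["eef_rot"])
K,r,t=cam("wrist"); im=bot.grab_frame("wrist"); cv2.imwrite("pics/w2.png",im[:,:,::-1]); np.savez("w2.npz",K=K,r=r,t=t)
for q in ["dowel","stand"]:
    d=bot.spot_point(q,"wrist"); print(q,[(np.round(x["position"],4).tolist(),round(x["score"],2),proj("wrist",x["position"]).round().tolist()) for x in d])
E
```

```text
3.65 [0.41789916 0.18277792 0.28723037] [-3.06115130e+00  1.31463855e-03  3.59352100e-01]
dowel [([0.4728, 0.2974, 0.008], 0.91, [[199.0, 80.0]])]
stand [([0.4774, 0.2974, 0.0022], 0.96, [[201.0, 77.0]]), ([0.4376, 0.1665, 0.0008], 0.85, [[286.0, 144.0]]), ([0.3197, 0.3397, 0.0014], 0.78, [[140.0, 178.0]]), ([0.3631, 0.4884, 0.0014], 0.65, [[43.0, 109.0]])]
```

View pics/w2.png

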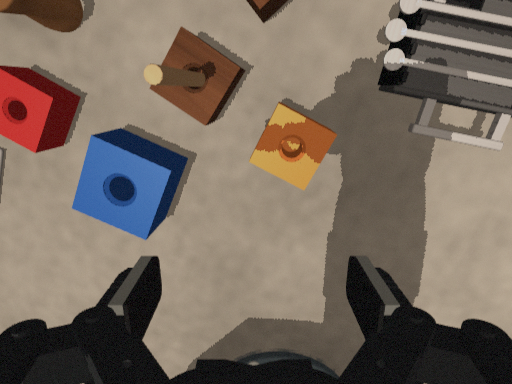

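```bash
python3 - <<'E'
from h import *
s=bot.observe(); print(s)
E
```

```text
{'time_s': 3.8, 'joint_pos': array([ 0.35624464,  0.10799405, -0.03607717,  1.42707939,  0.07893127,
        3.14052682]), 'joint_velocities': array([-5.98831720e-03,  7.54217047e-03,  7.34378739e-03,  8.02331234e-04,
       -7.91068400e-05,  7.67025874e-04]), 'joint_torque': array([ 4.07349570e-01, -4.44188511e+01,  3.48501706e+01,  7.79433944e-02,
        3.48497629e-01, -1.62907156e-03]), 'tcp_pos': array([0.42007833, 0.18213177, 0.28737784]), 'eef_rot': array([-3.06266105e+00,  2.70251919e-04,  3.57307164e-01]), 'force': array([-0.36071286,  0.90186266, -0.12524319]), 'wrist_torque': array([-0.07095467, -0.06168799,  0.02466063]), 'gripper_width': 0.08528338531741875}
```

The last row hit the j6 limit, which is at 3.14 and tilted the tool slightly. I'll turn back the other way to relieve it. The same turn also gives the yaw I need for the handle.

Emit:
arm_command(steps=[[[0, 0, 0], -8], [[0, 0, 0], -8], [[0, 0, 0], -8], [[0, 0, 0], -8], [[0, 0, 0], -8], [[0, 0, 0], -8], [[0, 0, 0], -8], [[0, 0, 0], -8], [[0, 0, 0], -8], [[0, 0, 0], -8]])

```text
time_s: 4.8
tcp_pos: [0.4205, 0.1819, 0.2871]
eef_rot: [-3.127, -0.078, 1.758]
force: [0.3, -0.4, 0.7]
gripper_width: 0.0856
```

```bash
python3 - <<'E'
from h import *
s=bot.observe(); print(s["time_s"],s["tcp_pos"],s["eef_rot"],s["joint_pos"].round(3))
print(rel([.486,.216,.287]))
E
```

```text
4.8 [0.4205028  0.18193883 0.28712775] [-3.12743801 -0.07777061  1.75793647] [ 0.355  0.109 -0.036  1.427  0.079  1.739]
[21.20648847 70.70883075  0.77996431]
```

```bash
python3 - <<'E'
from h import *
d=np.load("w2.npz"); K,r,t=d["K"],d["r"],d["t"]
print("top",back(K,r,t,(153,75),.17).round(4),"hole",back(K,r,t,(195,77),.055).round(4))
s=bot.observe();R=Ro.from_euler('xyz',s["eef_rot"]).as_matrix();print(R.round(4))
print(rel([.490,.200,.287]))
E
```

```text
top [0.4718 0.2951 0.17  ] hole [0.4751 0.2924 0.055 ]
[[-0.1855  0.9822 -0.0284]
 [ 0.9796  0.1871  0.0737]
 [ 0.0777 -0.0141 -0.9969]]
[ 4.79141108 71.64399484 -0.51259229]
```

Emit:
arm_command(steps=[[[2, 36, 0], 0], [[2, 36, 0], 0], [[0, 0, 0], 0]])

```text
time_s: 5.1
tcp_pos: [0.4937, 0.1997, 0.285]
eef_rot: [-3.127, -0.078, 1.752]
force: [0.9, -1.1, -0.0]
gripper_width: 0.0852
```

```bash
python3 - <<'E'
from h import *
s=bot.observe(); print(s["time_s"],s["tcp_pos"],s["eef_rot"])
K,r,t=cam("wrist"); im=bot.grab_frame("wrist"); cv2.imwrite("pics/w3.png",im[:,:,::-1]); np.savez("w3.npz",K=K,r=r,t=t)
print(proj("wrist",[[.472,.295,.17],[.472,.295,.01],[.475,.2925,.055]]))
A=cv2.resize(im[0:200,130:390],None,fx=3,fy=3,interpolation=cv2.INTER_CUBIC); cv2.imwrite("pics/w3c.png",A[:,:,::-1])
E
```

```text
5.1 [0.49374641 0.19969268 0.28499019] [-3.12712096 -0.07758538  1.75185612]
[[253.14575182  76.01433912]
 [255.27171143  91.31559973]
 [257.09892529  91.17178009]]
```

View pics/w3c.png

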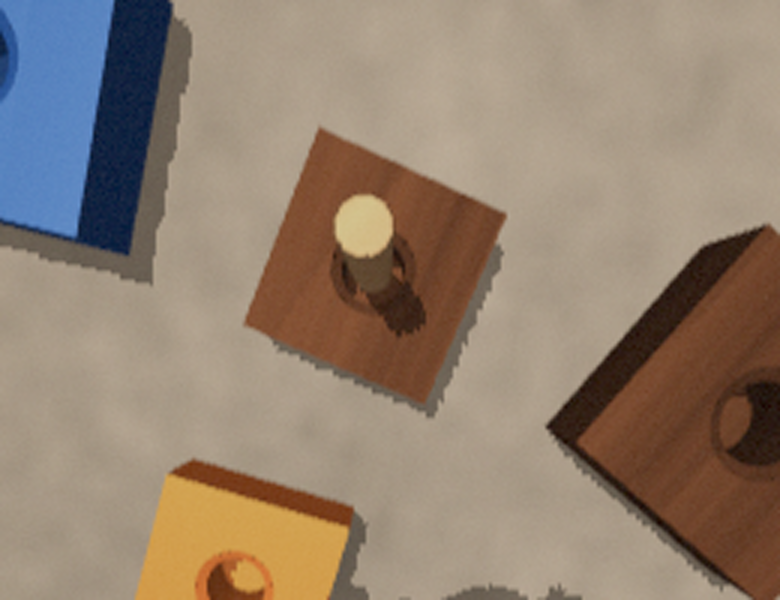

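```bash
python3 - <<'E'
from h import *
d=np.load("w3.npz"); K,r,t=d["K"],d["r"],d["t"]
print("top",back(K,r,t,(251.3,75),.17).round(4),"hole",back(K,r,t,(254,90),.055).round(4),"stand",back(K,r,t,(254.9,89),.055).round(4))
D=back(K,r,t,(251.3,75),.17)
s=bot.observe();R=Ro.from_euler('xyz',s["eef_rot"]).as_matrix()
for zg in (.24,.137):
    g=np.array([D[0],D[1],zg]); T=g+R[:,2]*.019   # TCP so that grasp point on the dowel axis at zg
    print(zg,T.round(4),rel(T,s).round(1))
E
```

```text
top [0.4727 0.296  0.17  ] hole [0.4737 0.2937 0.055 ] stand [0.4745 0.2949 0.055 ]
0.24 [0.4721 0.2974 0.2211] [94.8 -0.5 71.7]
0.137 [0.4721 0.2974 0.1181] [ 86.9   1.2 174.4]
```

Emit:
arm_command(steps=[[[24, 0, 18], 0], [[24, 0, 18], 0], [[24, 0, 18], 0], [[23, 0, 18], 0], [[-2, 0, 25], 0], [[-2, 0.5, 25], 0], [[-2, 0.5, 25], 0], [[-2, 0.5, 26], 0], [[0, 0, 0], 0]])

```text
time_s: 6.05
tcp_pos: [0.4684, 0.2962, 0.118]
eef_rot: [-3.122, -0.076, 1.752]
force: [-0.9, -0.0, -0.2]
gripper_width: 0.0853
```

```bash
python3 - <<'E'
from h import *
s=bot.observe(); print(s["time_s"],s["tcp_pos"],s["eef_rot"],s["force"])
print(rel([.4721,.2974,.1181]))
im=bot.grab_frame("wrist"); cv2.imwrite("pics/w4.png",im[:,:,::-1])
E
```

```text
6.05 [0.46842444 0.29617486 0.11798633] [-3.12154896 -0.07590391  1.75241802] [-0.93265623 -0.00271306 -0.1877059 ]
[ 0.5481535   3.83417653 -0.14918996]
```

View pics/w4.png

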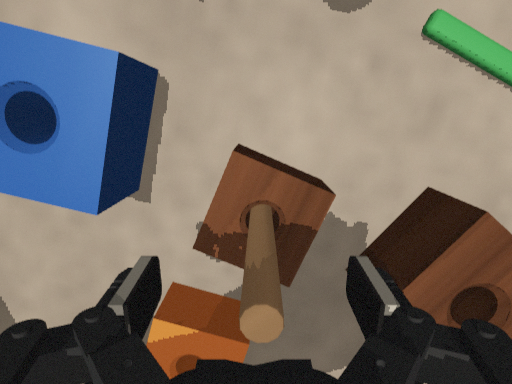

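The dowel's top shows at (262,322) between the open jaws, slightly right of their midpoint at 253. That agrees with the +3.8 mm y offset I worked out. I'll centre on it and grip.

Emit:
arm_command(steps=[[[0.5, 3.8, 0], 0], [[0, 0, 0], 0]])

```text
time_s: 6.3
tcp_pos: [0.4756, 0.2995, 0.1224]
eef_rot: [-3.13, -0.079, 1.753]
force: [-1.0, -0.3, 0.9]
gripper_width: 0.0853
```

Emit:
arm_command(steps=[[[0, 0, 0], 0], [[0, 0, 0], 0], [[0, 0, 0], 0], [[0, 0, 0], 0], [[0, 0, 0], 0], [[0, 0, 0], 0], [[0, 0, 0], 0], [[0, 0, 0], 0]], jaw=255, grip_force=50)

```text
time_s: 7.1
tcp_pos: [0.4741, 0.299, 0.1208]
eef_rot: [-3.127, -0.078, 1.753]
force: [-2.4, -1.8, 3.6]
gripper_width: 0.0148
```

```bash
python3 - <<'E'
from h import *
s=bot.observe(); print(s["time_s"],s["tcp_pos"],s["eef_rot"],s["force"],s["gripper_width"])
im=bot.grab_frame("wrist"); cv2.imwrite("pics/w5.png",im[:,:,::-1])
print("up",rel(s["tcp_pos"]+[0,0,.1],s))
E
```

```text
7.1 [0.47413562 0.2989534  0.12078796] [-3.12665396 -0.07807915  1.7532692 ] [-2.35718706 -1.84505278  3.58507423] 0.014772476567246376
up [  7.79998394  -1.48926262 -99.68421313]
```

View pics/w5.png

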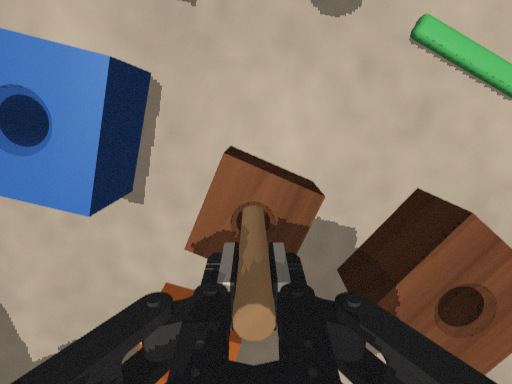

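Emit:
arm_command(steps=[[[1.7, -0.3, -22], 0], [[1.7, -0.3, -22], 0], [[1.7, -0.3, -22], 0], [[1.7, -0.3, -22], 0], [[1.7, -0.3, -22], 0], [[0, 0, 0], 0], [[0, 0, 0], 0]])

```text
time_s: 7.85
tcp_pos: [0.4746, 0.299, 0.2308]
eef_rot: [-3.127, -0.078, 1.753]
force: [0.5, -0.2, -1.2]
gripper_width: 0.0148
```

```bash
python3 - <<'E'
from h import *
s=bot.observe(); print(s["time_s"],s["tcp_pos"],s["eef_rot"],s["force"],s["gripper_width"])
K,r,t=cam("wrist");im=bot.grab_frame("wrist"); cv2.imwrite("pics/w6.png",im[:,:,::-1]);np.savez("w6.npz",K=K,r=r,t=t)
A=cv2.resize(im[150:350,150:370],None,fx=3,fy=3,interpolation=cv2.INTER_CUBIC); cv2.imwrite("pics/w6c.png",A[:,:,::-1])
im=bot.grab_frame("scene"); A=cv2.resize(im[120:300,240:440],None,fx=3,fy=3,interpolation=cv2.INTER_CUBIC); cv2.imwrite("pics/s6c.png",A[:,:,::-1])
# expected
R=Ro.from_euler('xyz',s["eef_rot"]).as_matrix(); g=s["tcp_pos"]-R[:,2]*.019; print("g",g)
print(proj("wrist",[[g[0],g[1],g[2]+.03],[g[0],g[1],g[2]-.13]]))
E
```

```text
7.85 [0.47462311 0.2989601  0.23083833] [-3.12742521 -0.07806179  1.7533017 ] [ 0.45671527 -0.23744351 -1.16094376] 0.014827208537232565
g [0.4751567  0.29755204 0.24977857]
[[253.99417911 323.72540786]
 [256.75598369 202.44921058]]
```

View pics/w6c.png

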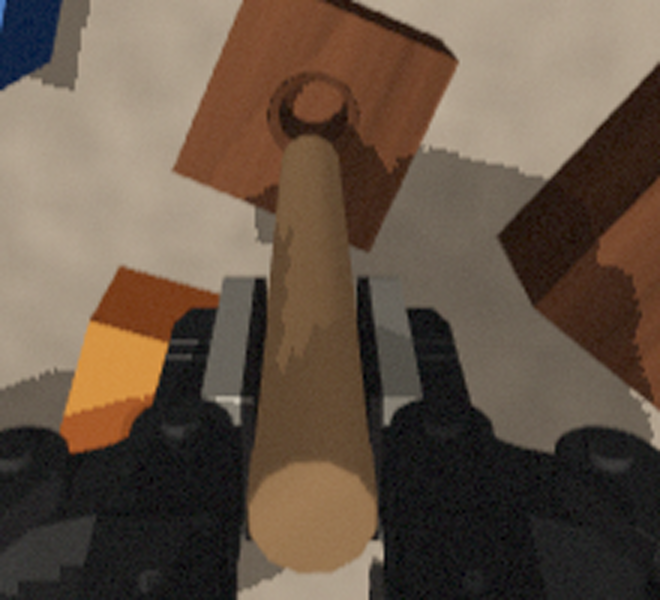

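View pics/s6c.png

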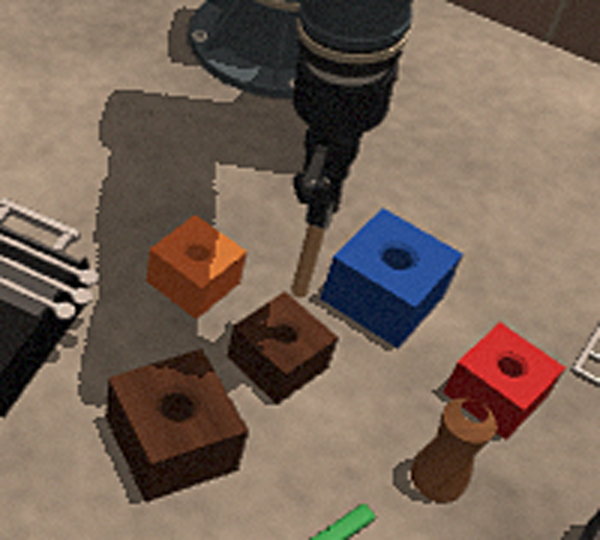

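```bash
python3 - <<'E'
from h import *
d=np.load("w6.npz"); K,r,t=d["K"],d["r"],d["t"]
b=back(K,r,t,(253.3,204.3),.120); tp=back(K,r,t,(254.3,322.3),.280); print("tip",b,"top",tp)
# check camera bias with stand hole seen now
print("standhole",back(K,r,t,(150+312/3,150+108/3),.055))
s=bot.observe();print(s["tcp_pos"]-b)
H=np.array([.6876,.0294])
T=s["tcp_pos"].copy(); T[:2]+=H-b[:2]; print("target",T,rel(T,s))
R=Ro.from_euler('xyz',s["eef_rot"]).as_matrix(); print("down 10mm",R.T@[0,0,-10])
# which hole centre from scene/top images
E
```

```text
tip [0.4734603  0.29568201 0.12      ] top [0.47573468 0.29786635 0.28      ]
standhole [0.47297759 0.29711792 0.055     ]
[0.00057041 0.0029492  0.10986205]
target [0.68817041 0.0323492  0.22986205] [-299.79933116  161.90246075  -25.88191885]
down 10mm [-0.77308087  0.1620814   9.96875497]
```

Emit:
arm_command(steps=[[[-33, 18, -3], 0], [[-33, 18, -3], 0], [[-33, 18, -3], 0], [[-33, 18, -3], 0], [[-33, 18, -3], 0], [[-33, 18, -3], 0], [[-33, 18, -3], 0], [[-33, 18, -3], 0], [[-36, 18, -2], 0], [[0, 0, 0], 0], [[0, 0, 0], 0]])

```text
time_s: 9.05
tcp_pos: [0.6885, 0.0315, 0.2291]
eef_rot: [-3.124, -0.079, 1.751]
force: [-0.2, 0.8, -0.2]
gripper_width: 0.0149
```

```bash
python3 - <<'E'
from h import *
s=bot.observe(); print(s["time_s"],s["tcp_pos"],s["eef_rot"],s["force"],s["gripper_width"])
K,r,t=cam("wrist");im=bot.grab_frame("wrist"); cv2.imwrite("pics/w7.png",im[:,:,::-1]);np.savez("w7.npz",K=K,r=r,t=t)
A=cv2.resize(im[110:310,150:370],None,fx=3,fy=3,interpolation=cv2.INTER_CUBIC); cv2.imwrite("pics/w7c.png",A[:,:,::-1])
im=bot.grab_frame("scene"); A=cv2.resize(im[120:300,140:340],None,fx=3,fy=3,interpolation=cv2.INTER_CUBIC); cv2.imwrite("pics/s7c.png",A[:,:,::-1])
T=[.6882,.0323,.2299]; print(rel(T,s))
print("tip px",proj("wrist",[s["tcp_pos"]-[.0006,.003,.110],[.6876,.0294,.08]]))
E
```

```text
9.05 [0.68854669 0.03150628 0.22914024] [-3.12394646 -0.07862954  1.75128628] [-0.1955555   0.76098122 -0.21064635] 0.014904391181905511
[ 0.9001308  -0.21074446 -0.68757716]
tip px [[254.57975712 205.88817731]
 [254.9093904  193.78170315]]
```

View pics/w7c.png

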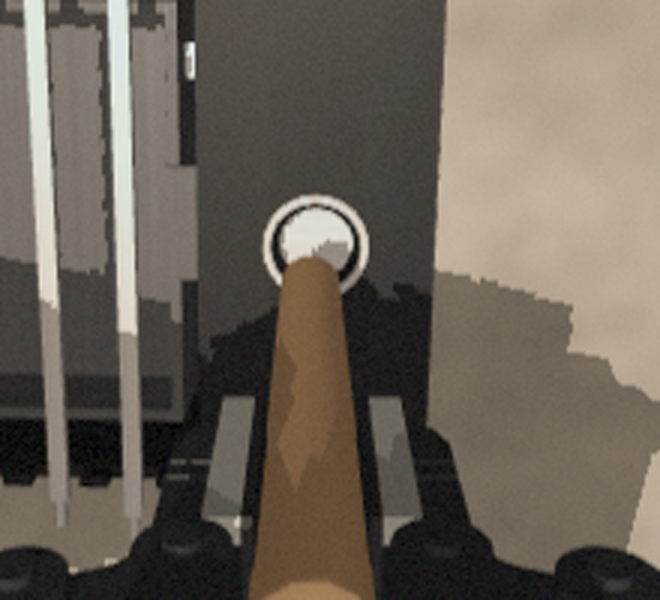

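View pics/s7c.png

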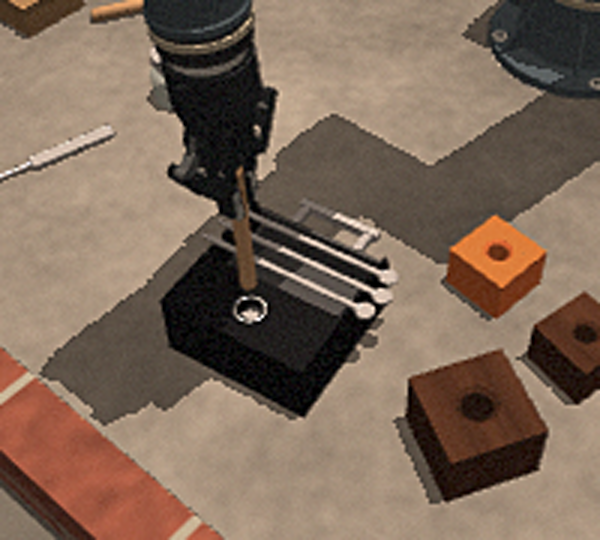

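```bash
python3 - <<'E'
from h import *
h=np.array([.6876,.0300,.08])
p=proj("scene",[h,h+[0,0,.039],h+[.005,0,.039],h+[0,.005,.039]]); print(p, (p-[140,120])*3)
E
```

```text
[[223.45454632 222.92330611]
 [222.57454771 214.71551618]
 [221.38068507 215.72735412]
 [223.80638979 215.57604811]] [[250.36363896 308.76991834]
 [247.72364313 284.14654855]
 [244.14205521 287.18206236]
 [251.41916937 286.72814434]]
```

Emit:
arm_command(steps=[[[0.9, 0.4, 0], 0], [[-0.8, 0.2, 10.8], 0], [[-0.8, 0.2, 10.8], 0], [[-0.8, 0.2, 10.8], 0], [[-0.9, 0.2, 10.8], 0], [[-0.9, 0.2, 10.8], 0], [[0, 0, 0], 0], [[0, 0, 0], 0]])

```text
time_s: 9.95
tcp_pos: [0.689, 0.0334, 0.1768]
eef_rot: [-3.126, -0.078, 1.753]
force: [-0.6, 0.3, 0.0]
gripper_width: 0.0146
```

```bash
python3 - <<'E'
from h import *
s=bot.observe(); print(s["time_s"],s["tcp_pos"],s["eef_rot"],s["force"],s["gripper_width"])
im=bot.grab_frame("wrist"); cv2.imwrite("pics/w8.png",im[:,:,::-1])
E
```

```text
9.95 [0.6889741 0.0333627 0.1768259] [-3.12628466 -0.07808256  1.75312619] [-0.60136784  0.34295576  0.04360472] 0.014643668034528759
```

View pics/w8.png

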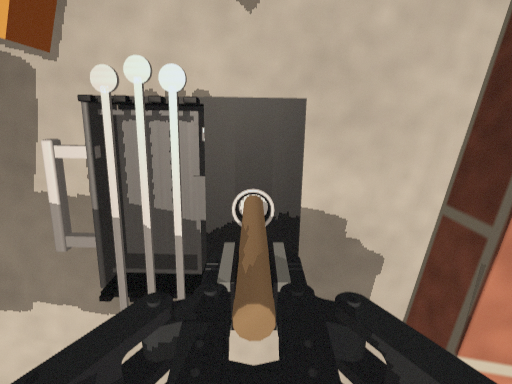

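Emit:
arm_command(steps=[[[-0.2, 0, 2], 0], [[-0.2, 0, 2], 0], [[-0.1, 0, 2], 0], [[-0.1, 0, 2], 0], [[-0.1, 0, 2], 0], [[-0.1, 0, 2], 0], [[-0.1, 0.1, 2], 0], [[0, 0, 0], 0]])

```text
time_s: 10.8
tcp_pos: [0.6892, 0.0336, 0.1633]
eef_rot: [-3.128, -0.078, 1.753]
force: [0.6, 0.7, 5.6]
gripper_width: 0.0146
```

```bash
python3 - <<'E'
from h import *
s=bot.observe(); print(s["time_s"],s["tcp_pos"],s["eef_rot"],s["force"],s["gripper_width"])
im=bot.grab_frame("wrist"); cv2.imwrite("pics/w9.png",im[:,:,::-1])
E
```

```text
10.8 [0.68923927 0.03355533 0.1633352 ] [-3.1277203  -0.07774495  1.75331344] [0.62679103 0.65773227 5.62323261] 0.014649426689099406
```

View pics/w9.png

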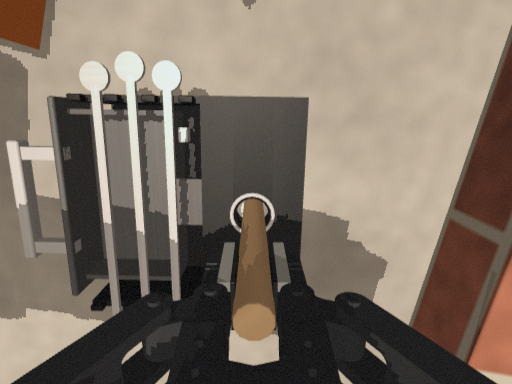

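The tray has popped: its handle moved from about (55,195) to (20,200) in the wrist picture, at 5.6 N of push. Next I'll lift out and return to the stand.

Emit:
arm_command(steps=[[[1.4, -0.3, -18], 0], [[1.4, -0.3, -18], 0], [[1.4, -0.3, -18], 0], [[1.4, -0.3, -18], 0], [[0, 0, 0], 0]])

```text
time_s: 11.35
tcp_pos: [0.6896, 0.0337, 0.2373]
eef_rot: [-3.13, -0.078, 1.754]
force: [0.6, -0.0, -1.4]
gripper_width: 0.0147
```

```bash
python3 - <<'E'
from h import *
s=bot.observe(); print(s["time_s"],s["tcp_pos"],s["eef_rot"],s["force"],s["gripper_width"])
print(rel([.4746,.2985,.232],s))
E
```

```text
11.35 [0.68964479 0.03365552 0.2373073 ] [-3.12998674 -0.07756445  1.75355322] [ 0.59475848 -0.025848   -1.35846316] 0.014743985244352364
[ 298.20459247 -162.98859085   30.39351198]
```

Emit:
arm_command(steps=[[[33, -18, 3], 0], [[33, -18, 3], 0], [[33, -18, 3], 0], [[33, -18, 3], 0], [[33, -18, 3], 0], [[33, -18, 3], 0], [[33, -18, 3], 0], [[33, -18, 3], 0], [[34, -19, 5], 0], [[0, 0, 0], 0], [[0, 0, 0], 0]])

```text
time_s: 12.45
tcp_pos: [0.4729, 0.2985, 0.231]
eef_rot: [-3.126, -0.077, 1.755]
force: [0.4, -0.1, -0.3]
gripper_width: 0.0151
```

```bash
python3 - <<'E'
from h import *
s=bot.observe(); print(s["time_s"],s["tcp_pos"],s["eef_rot"],s["force"],s["gripper_width"])
K,r,t=cam("wrist");im=bot.grab_frame("wrist"); cv2.imwrite("pics/w10.png",im[:,:,::-1])
A=cv2.resize(im[110:310,150:370],None,fx=3,fy=3,interpolation=cv2.INTER_CUBIC); cv2.imwrite("pics/w10c.png",A[:,:,::-1])
im=bot.grab_frame("scene"); A=cv2.resize(im[120:300,240:440],None,fx=3,fy=3,interpolation=cv2.INTER_CUBIC); cv2.imwrite("pics/s10c.png",A[:,:,::-1]); cv2.imwrite("pics/s10.png",im[:,:,::-1])
print("tip",proj("wrist",[s["tcp_pos"]-[.0006,.003,.110],[.474,.2955,.055]]))
h=np.array([.474,.2955,.055])
print((proj("scene",[h,h+[0,0,s["tcp_pos"][2]-.165]])-[240,120])*3)
E
```

```text
12.45 [0.472896   0.29852517 0.23100927] [-3.12571833 -0.07736566  1.75526605] [ 0.41695804 -0.10911051 -0.27850073] 0.015081913374640429
tip [[253.02769932 202.92616653]
 [255.71040693 186.36460291]]
[[286.24301925 331.13428558]
 [297.6663345  290.3190381 ]]
```

View pics/w10c.png

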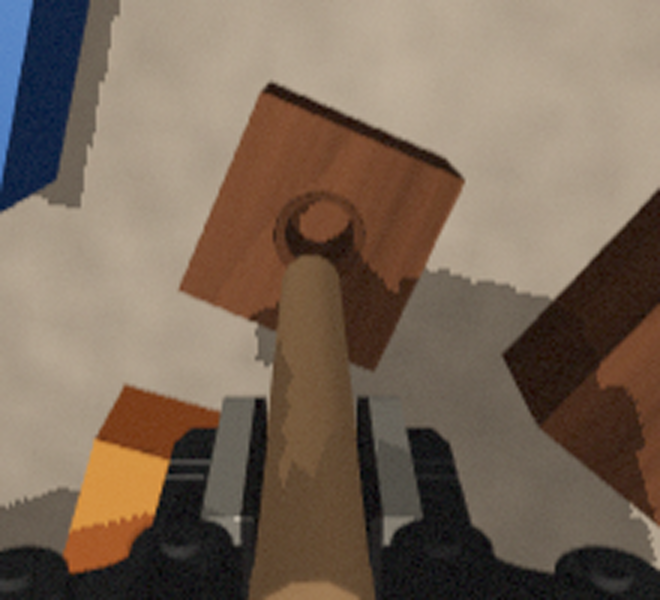

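View pics/s10c.png

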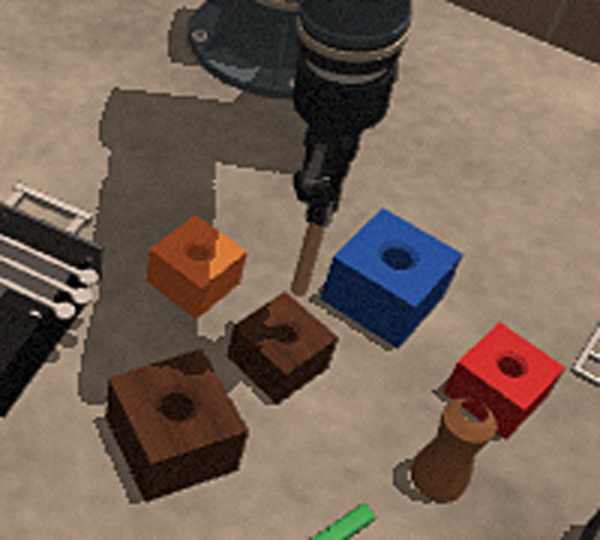

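Emit:
arm_command(steps=[[[-0.6, 2.2, 0], 0], [[-1.2, 0.2, 15], 0], [[-1.2, 0.2, 15], 0], [[-1.2, 0.2, 15], 0], [[-1.2, 0.2, 15], 0], [[-1.2, 0.2, 15], 0], [[-1.2, 0.2, 15], 0], [[0, 0, 0], 0], [[0, 0, 0], 0]])

```text
time_s: 13.45
tcp_pos: [0.4765, 0.2971, 0.1417]
eef_rot: [-3.126, -0.078, 1.752]
force: [-0.7, -0.4, 0.2]
gripper_width: 0.0145
```

```bash
python3 - <<'E'
from h import *
s=bot.observe(); print(s["time_s"],s["tcp_pos"],s["eef_rot"],s["force"],s["gripper_width"])
im=bot.grab_frame("wrist"); cv2.imwrite("pics/w11.png",im[:,:,::-1])
E
```

```text
13.45 [0.47654874 0.29712298 0.1416702 ] [-3.12640471 -0.0778295   1.7520286 ] [-0.65539862 -0.44465835  0.20040769] 0.014464447839501814
```

View pics/w11.png

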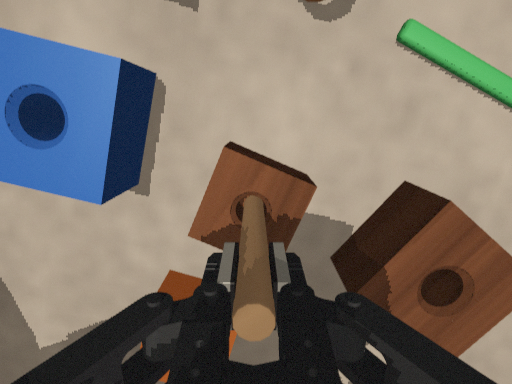

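Emit:
arm_command(steps=[[[-0.4, 0.1, 5], 0], [[-0.4, 0.1, 5], 0], [[-0.4, 0.1, 5], 0], [[-0.4, 0.1, 5], 0], [[0, 0, 0], 0]])

```text
time_s: 14.0
tcp_pos: [0.476, 0.2977, 0.1211]
eef_rot: [-3.127, -0.078, 1.753]
force: [0.2, 0.7, 0.1]
gripper_width: 0.0145
```

```bash
python3 - <<'E'
from h import *
s=bot.observe(); print(s["time_s"],s["tcp_pos"],s["eef_rot"],s["force"],s["gripper_width"])
E
```

```text
14.0 [0.47603858 0.29772328 0.12108453] [-3.12657622 -0.07800202  1.75333681] [0.23347641 0.66658011 0.05534607] 0.014541576621539492
```

Emit:
arm_command(steps=[[[0, 0, 0.5], 0], [[0, 0, 0], 0]])

```text
time_s: 14.2
tcp_pos: [0.476, 0.2977, 0.1209]
eef_rot: [-3.127, -0.078, 1.753]
force: [-0.0, 1.2, -0.5]
gripper_width: 0.0145
```

Emit:
arm_command(steps=[[[0, 0, 0], 0], [[0, 0, 0], 0], [[0, 0, 0], 0], [[0, 0, 0], 0], [[0, 0, 0], 0], [[0, 0, 0], 0]], jaw=160)

```text
time_s: 14.8
tcp_pos: [0.4762, 0.2977, 0.1211]
eef_rot: [-3.127, -0.078, 1.753]
force: [0.7, 1.0, -0.8]
gripper_width: 0.0318
```

```bash
python3 - <<'E'
from h import *
s=bot.observe(); print(s["time_s"],s["tcp_pos"],s["eef_rot"],s["force"],s["gripper_width"])
im=bot.grab_frame("wrist"); cv2.imwrite("pics/w12.png",im[:,:,::-1])
E
```

```text
14.8 [0.47615168 0.2977066  0.12105357] [-3.1268533  -0.0779538   1.75322246] [ 0.6636556   1.04107199 -0.76162567] 0.03175228176618909
```

View pics/w12.png

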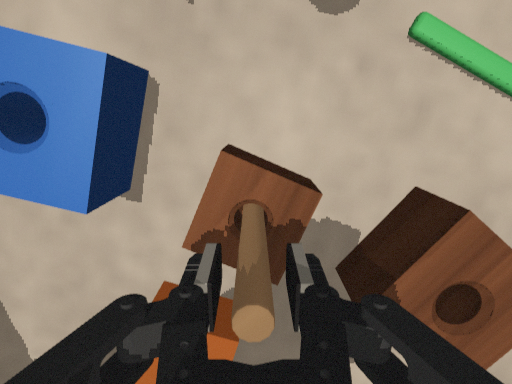

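Emit:
arm_command(steps=[[[1.6, -0.3, -20], 0], [[1.6, -0.3, -20], 0], [[1.6, -0.3, -20], 0], [[1.6, -0.3, -20], 0], [[1.6, -0.3, -20], 0], [[0, 0, 0], 0], [[-40, -5, -3], 0], [[-40, -5, -3], 0], [[-40, -5, -3], 0], [[-40, -5, -3], 0], [[-40, -5, -3], 0], [[-40, -5, -3], 0], [[-40, -5, -3], 0], [[-40, -5, -3], 0], [[-40, -5, -3], 0], [[0, 0, 0], 0], [[0, 0, 0], 0]])

```text
time_s: 16.55
tcp_pos: [0.4974, -0.066, 0.2202]
eef_rot: [-3.126, -0.079, 1.751]
force: [0.8, 0.8, -0.4]
gripper_width: 0.0316
```

```bash
python3 - <<'E'
from h import *
s=bot.observe(); print(s["time_s"],s["tcp_pos"],s["eef_rot"],s["force"],s["gripper_width"])
K,r,t=cam("wrist");im=bot.grab_frame("wrist"); cv2.imwrite("pics/w13.png",im[:,:,::-1]);np.savez("w13.npz",K=K,r=r,t=t)
d=bot.spot_point("tray_handle","wrist"); print([(np.round(x["position"],4).tolist(),round(x["score"],2),proj("wrist",x["position"]).round().tolist()) for x in d])
A=cv2.resize(im[20:220,120:380],None,fx=3,fy=3,interpolation=cv2.INTER_CUBIC); cv2.imwrite("pics/w13c.png",A[:,:,::-1])
im=bot.grab_frame("scene"); cv2.imwrite("pics/s13.png",cv2.resize(im,None,fx=1.5,fy=1.5)[:,:,::-1])
E
```

```text
16.55 [ 0.4974119  -0.06602775  0.22019853] [-3.12588163 -0.07860347  1.75082549] [ 0.77527868  0.7989757  -0.35241168] 0.031617313235488505
[([0.4897, -0.0072, 0.0497], 0.87, [[259.0, 127.0]])]
```

View pics/w13.png

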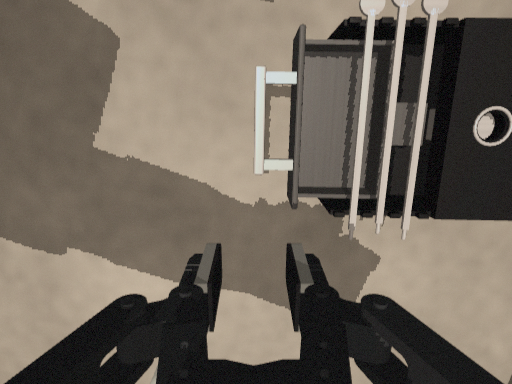

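View pics/s13.png

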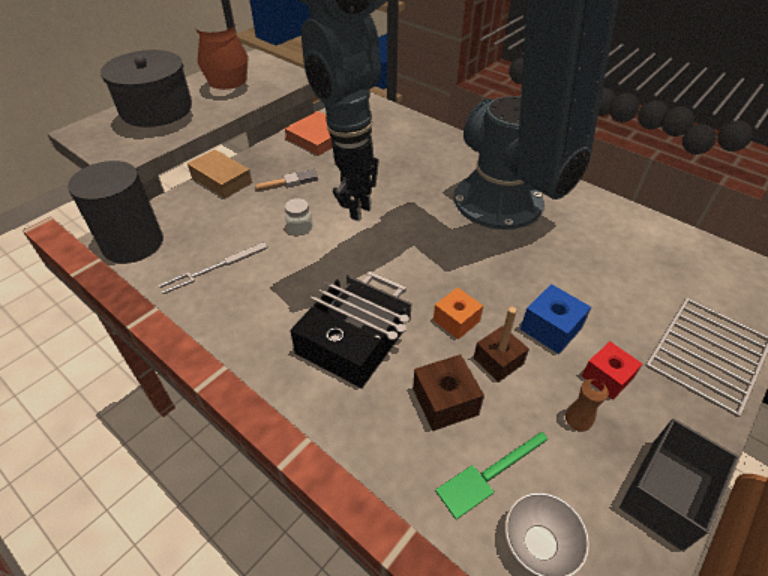

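The dowel is upright back in its stand at (507,325) in the enlarged scene picture. In the wrist picture the tray is out part way, with its handle bar centred at (260,121) and running from (261,67) to (260,174).

```bash
python3 - <<'E'
from h import *
d=np.load("w13.npz"); K,r,t=d["K"],d["r"],d["t"]
for uv in [(260,121),(261,67),(259.5,174)]: print(back(K,r,t,uv,.059).round(4))
H=back(K,r,t,(260,121),.059)
print("hole", back(K,r,t,(493,126),.08))
s=bot.observe();R=Ro.from_euler('xyz',s["eef_rot"]).as_matrix()
for zg in (.13,.054):
    T=np.array([H[0],H[1],zg])+R[:,2]*.019; print(T.round(4),rel(T,s).round(1))
print("dirs: caddy -x 10mm", R.T@(-10*np.array([np.cos(.175),np.sin(.175),0])))
E
```

```text
[ 0.4895 -0.0028  0.059 ]
[0.4817 0.0437 0.059 ]
[ 0.4982 -0.052   0.059 ]
hole [0.6873854  0.02939244 0.08      ]
[ 0.4889 -0.0014  0.1111] [ 54.7   4.7 114.1]
[ 0.4889 -0.0014  0.0351] [ 48.7   5.9 189.9]
dirs: caddy -x 10mm [ 0.0841712  -9.99839311  0.15827344]
```

Emit:
arm_command(steps=[[[14, 1.2, 28], 0], [[14, 1.2, 28], 0], [[14, 1.2, 28], 0], [[12.7, 1.1, 30], 0], [[0, 0, 0], 0], [[0, 0, 0], 0]], jaw=183)

```text
time_s: 17.3
tcp_pos: [0.4889, -0.0014, 0.1117]
eef_rot: [-3.126, -0.078, 1.756]
force: [0.4, -0.6, 0.1]
gripper_width: 0.0239
```

```bash
python3 - <<'E'
from h import *
s=bot.observe(); print(s["time_s"],s["tcp_pos"],s["eef_rot"],s["force"],s["gripper_width"])
im=bot.grab_frame("wrist"); cv2.imwrite("pics/w14.png",im[:,:,::-1])
print(rel([.4889,-.0014,.0351],s))
E
```

```text
17.3 [ 0.48894087 -0.00139962  0.11170369] [-3.12611553 -0.0780549   1.75561188] [ 0.37078729 -0.6183605   0.11752109] 0.0238650984355537
[-5.96610747  1.1417192  76.36248822]
```

View pics/w14.png

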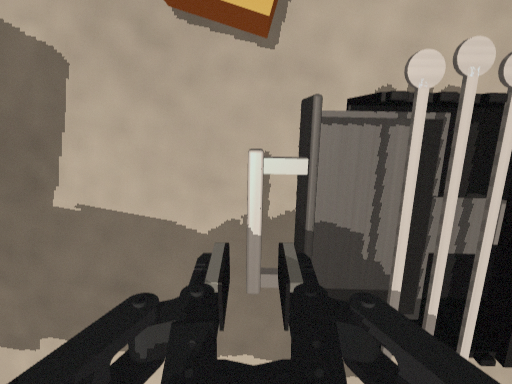

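Emit:
arm_command(steps=[[[-1.2, 0.2, 15.3], 0], [[-1.2, 0.2, 15.3], 0], [[-1.2, 0.2, 15.3], 0], [[-1.2, 0.3, 15.3], 0], [[-1.2, 0.3, 15], 0], [[0, 0, 0], 0]])

```text
time_s: 17.95
tcp_pos: [0.4894, -0.0028, 0.0349]
eef_rot: [-3.126, -0.078, 1.753]
force: [0.4, 0.6, 0.3]
gripper_width: 0.0237
```

```bash
python3 - <<'E'
from h import *
s=bot.observe(); print(s["time_s"],s["tcp_pos"],s["eef_rot"],s["force"],s["gripper_width"])
im=bot.grab_frame("wrist"); cv2.imwrite("pics/w15.png",im[:,:,::-1])
E
```

```text
17.95 [ 0.48938434 -0.00278197  0.03491367] [-3.12642759 -0.07795492  1.75280022] [0.41906378 0.64500981 0.32714329] 0.02373740245192673
```

View pics/w15.png

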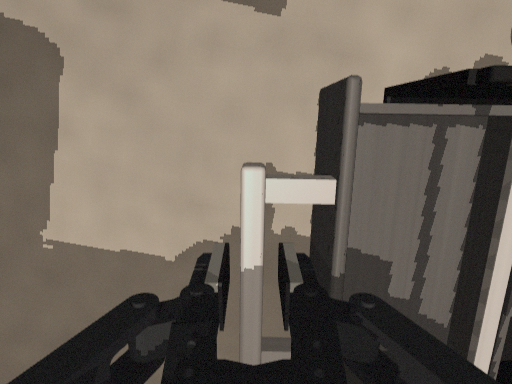

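Emit:
arm_command(steps=[[[0, 0, 0], 0], [[0, 0, 0], 0], [[0, 0, 0], 0], [[0, 0, 0], 0], [[0, 0, 0], 0]], jaw=255, grip_force=30)

```text
time_s: 18.5
tcp_pos: [0.4901, -0.0027, 0.0363]
eef_rot: [-3.129, -0.077, 1.753]
force: [-1.8, -3.2, 6.1]
gripper_width: 0.0091
```

Emit:
arm_command(steps=[[[0, -5, 0.1], 0], [[0, -5, 0.1], 0], [[0, -5, 0.1], 0], [[0, -5, 0.1], 0], [[0, -5, 0.1], 0], [[0, -5, 0.1], 0], [[0, -5, 0.1], 0], [[0, -5, 0.1], 0], [[0, 0, 0], 0]])

```text
time_s: 19.4
tcp_pos: [0.4506, -0.0094, 0.0362]
eef_rot: [-3.13, -0.078, 1.753]
force: [-0.7, 1.0, 10.2]
gripper_width: 0.0093
```

```bash
python3 - <<'E'
from h import *
s=bot.observe(); print(s["time_s"],s["tcp_pos"],s["eef_rot"],s["force"],s["gripper_width"])
im=bot.grab_frame("wrist"); cv2.imwrite("pics/w16.png",im[:,:,::-1])
E
```

```text
19.4 [ 0.45064206 -0.00937551  0.03623631] [-3.1297361  -0.07827145  1.75326739] [-0.73330052  1.03733022 10.20016668] 0.009279324199906024
```

View pics/w16.png

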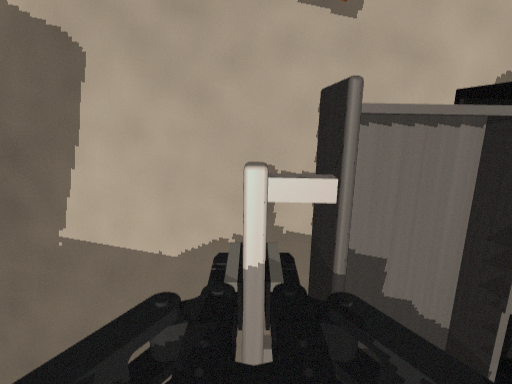

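Emit:
arm_command(steps=[[[0, -1, -0.3], 0], [[0, -1, -0.3], 0], [[0, -1, 0], 0], [[0, -1, 0], 0], [[0, 0, 0], 0]])

```text
time_s: 19.95
tcp_pos: [0.4466, -0.0101, 0.0362]
eef_rot: [-3.129, -0.078, 1.753]
force: [0.1, 3.0, 8.9]
gripper_width: 0.0096
```

Emit:
arm_command(steps=[[[0, -1, 0], 0], [[0, -1, 0], 0], [[0, 0, 0], 0]])

```text
time_s: 20.25
tcp_pos: [0.4446, -0.0104, 0.0363]
eef_rot: [-3.129, -0.079, 1.753]
force: [-0.9, 2.5, 9.3]
gripper_width: 0.0096
```

Emit:
arm_command(steps=[[[0, -1, 0], 0], [[0, -1, 0], 0], [[0, 0, 0], 0]])

```text
time_s: 20.55
tcp_pos: [0.444, -0.0105, 0.0363]
eef_rot: [-3.131, -0.079, 1.754]
force: [5.1, 5.6, 2.7]
gripper_width: 0.0092
```

Emit:
arm_command(steps=[[[0, -1, 0], 0], [[0, -1, 0], 0], [[0, 0, 0], 0]])

```text
time_s: 20.85
tcp_pos: [0.444, -0.0106, 0.0364]
eef_rot: [-3.134, -0.079, 1.754]
force: [11.6, 8.4, -5.4]
gripper_width: 0.0094
```

Emit:
arm_command(steps=[[[0, 1, 0], 0], [[0, 1, 0], 0], [[0, 0, 0], 0]])

```text
time_s: 21.15
tcp_pos: [0.444, -0.0105, 0.0363]
eef_rot: [-3.131, -0.079, 1.754]
force: [4.4, 4.8, 4.3]
gripper_width: 0.0096
```

Emit:
arm_command(steps=[[[0, 0, 0], 0], [[0, 0, 0], 0], [[0, 0, 0], 0], [[0, 0, 0], 0], [[0, 0, 0], 0]], jaw=183)

```text
time_s: 21.65
tcp_pos: [0.4419, -0.0112, 0.0354]
eef_rot: [-3.126, -0.078, 1.753]
force: [0.2, -0.2, 0.0]
gripper_width: 0.0245
```

```bash
python3 - <<'E'
from h import *
s=bot.observe(); print(s["time_s"],s["tcp_pos"],s["eef_rot"],s["force"],s["gripper_width"])
im=bot.grab_frame("wrist"); cv2.imwrite("pics/w17.png",im[:,:,::-1])
E
```

```text
21.65 [ 0.44185962 -0.01117191  0.03543417] [-3.12643593 -0.07796905  1.75320448] [ 0.16210475 -0.16600795  0.00542438] 0.02449956317234422
```

View pics/w17.png

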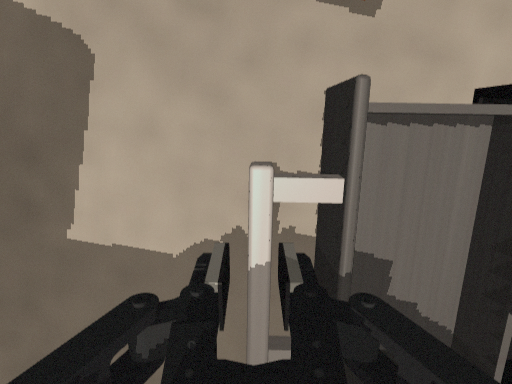

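Emit:
arm_command(steps=[[[0, 1.5, 0], 0], [[1.2, -0.2, -15], 0], [[1.2, -0.2, -15], 0], [[1.2, -0.2, -15], 0], [[1.2, -0.2, -15], 0], [[2.4, -0.4, -30], 0], [[2.4, -0.4, -30], 0], [[2.4, -0.4, -30], 0], [[2, -0.4, -30], 0], [[-30, 0, 0], 0], [[-30, 0, 0], 0], [[-30, 0, 0], 0], [[0, 0, 0], 0], [[0, 0, 0], 0]])

```text
time_s: 23.1
tcp_pos: [0.4599, -0.0994, 0.2088]
eef_rot: [-3.126, -0.079, 1.752]
force: [0.4, -0.5, -0.0]
gripper_width: 0.0241
```

```bash
python3 - <<'E'
from h import *
s=bot.observe(); print(s["time_s"],s["tcp_pos"],s["force"],s["gripper_width"])
K,r,t=cam("wrist");im=bot.grab_frame("wrist"); cv2.imwrite("pics/w18.png",im[:,:,::-1]);np.savez("w18.npz",K=K,r=r,t=t)
for q in ["tray_handle","release_hole"]:
    d=bot.spot_point(q,"wrist"); print(q,[(np.round(x["position"],4).tolist(),round(x["score"],2)) for x in d])
im=bot.grab_frame("scene"); cv2.imwrite("pics/s18.png",cv2.resize(im,None,fx=1.5,fy=1.5)[:,:,::-1])
im=bot.grab_frame("top"); cv2.imwrite("pics/t18.png",im[:,:,::-1])
E
```

```text
23.1 [ 0.45992744 -0.09940029  0.20878262] [ 0.4318423  -0.51469151 -0.0465671 ] 0.024122520321346073
tray_handle [([0.4492, -0.0122, 0.0526], 0.86)]
release_hole []
```

View pics/w18.png

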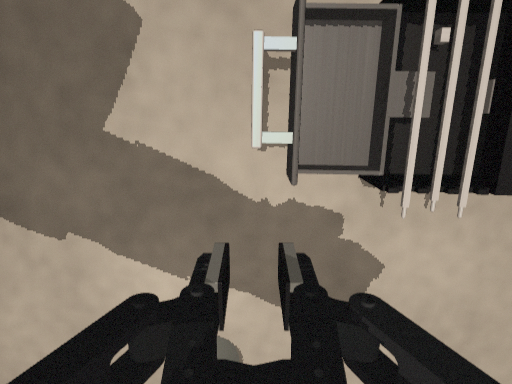

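View pics/s18.png

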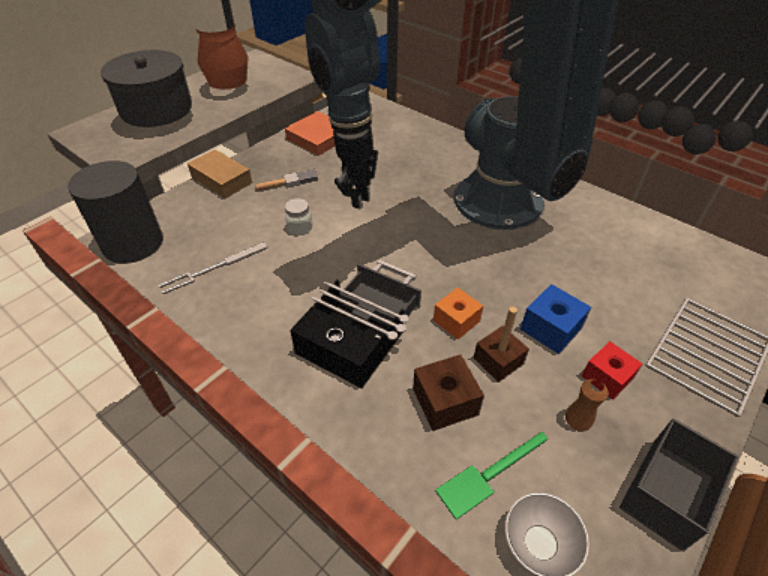

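View pics/t18.png

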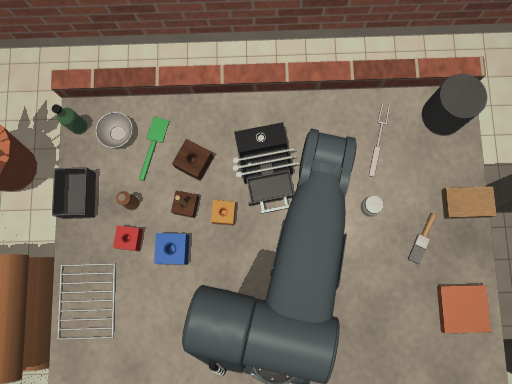

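```bash
python3 - <<'E'
from h import *
d=np.load("w18.npz"); K,r,t=d["K"],d["r"],d["t"]
H=back(K,r,t,(257.5,90),.059);print(H)
u=np.array([np.cos(.174),np.sin(.174)]); 
print("hole-handle",(np.array([.6875,.0294])-H[:2])@u, "shut", (np.array([.6876,.0294])-[.519,.0003])@u,"pop",(np.array([.6875,.0294])-[.4895,-.0028])@u)
E
```

```text
[ 0.44488759 -0.01039591  0.059     ]
hole-handle 0.24583860099507013 shut 0.17109205480723153 pop 0.20058480165886053
```

The handle is now 245.8 mm from the hole, against 171.1 mm when shut. That is 74.7 mm of travel, so the tray is at its stop. The dowel stands in its stand, and the skewers and other things look undisturbed, so I'm handing in.

```bash
python3 -c "
from rig import bot
print(bot.finish_job())"
```

```text
the job is handed in; nothing more can be done
None
```

The tray is open to its stop and the dowel is back in its stand. I handed the job in at about 23 s on the robot's clock.

**What I did:** I took the dowel out of the small dark-brown stand and pushed it through the deck hole. At 5.6 N the latch let go and the tray popped out about 30 mm. I stood the dowel back in its stand, gripped the handle, and pulled until the tray stopped moving and the pull force climbed to about 12 N. Then I let go and lifted clear.

**Last checks:**
- **Tray:** the pictures give 74.7 mm of travel, against 75 mm at the stop.
- **Dowel:** it stands upright in its stand.
- **Skewers and other things:** the skewers still lie across the caddy, and everything else looks unmoved.
- **Robot:** the gripper was clear of everything, with no contact force.

**What went wrong or disagreed:**
- **Tool tilt:** early on the last joint ran to its range limit. It didn't pass it, but the tool stayed tilted about 4.5° for the rest of the job. The tilt was about the jaw axis, so it did not affect the grasps.
- **Handle position:** the network's last estimate was about 4–5 mm short of my own measurement, roughly its stated accuracy. I relied on my measurement and the force rise at the stop.
- **Force on the handle:** up to about 10 N upward showed while I pulled it, and it was gone after I let go.

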